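# Hold the amber check glass in the beam of the light gate

## Robot

A 7-joint arm with a two-finger parallel gripper is mounted at the origin on a cart in front of the work surface, level with it; the furniture and walls round the work are solid. World frame = base frame: x ahead of the robot, y to its left, z up, the work surface at z = 0. Lengths are in mm, angles in rad, forces in N, time in s.
With the tool pointing down it reaches from about 400 to 875 mm from the base axis. Payload 4.4 kg.
Tool frame: the origin (TCP) lies at the very end of the fingers, on their centre line; the grasp point (between the pads) lies 19 mm behind it (grip_depth is the distance from the TCP to the grasp point, in mm); z points along the fingers, y is the direction in which the jaws open and shut (so a half turn about z gives the same grasp; the last joint's range is limited). The gripper opens to 85 mm and grips with 20 to 120 N. Pads are 22 mm wide; open, the fingers measure 114 mm over their backs; the gripper's body (76 mm by 85 mm) begins 54 mm behind the grasp point. The pads swing forward as they close: fully open they stand 13 mm farther back than shut.
Start: joints at [1.045, 0.628, 0.038, 1.517, -0.027, 0.996, -0.02], TCP at [288.478, -582.493, 231.313] pointing down, gripper open.
Joint ranges: [-3.06, 3.06], [-0.37, 2.12], [-1.25, 1.32], [0.18, 2.47], [-1.1, 4.24], [0.23, 1.98], [-2.94, 2.94]. Speed limits (rad/s): [2.57, 2.57, 3.14, 3.14, 3.14, 3.14, 3.14].

## Interface

Orientations are given as [roll, pitch, yaw] about the fixed x, y, z axes, in that order (R = Rz(yaw) Ry(pitch) Rx(roll)).
In Python, from cell import read_state, get_image, finish_job, recognise, outline_of, grip_depth gives the robot as it stands. The module is installed in compiled form; this text tells all that it offers.
- The arm moves only by the tool send_rows, never from a script. Its argument "rows" is a list of rows, each a list of 5 numbers: the gripper command: -1 is shut, 1 is fully open, values between are in proportion, then the shift along the tool's x, y, z in m, then the turn about the tool's z in rad. In form: [[claw, tx, ty, tz, roll], ...]. A call has 1 to 12 rows; each row shifts and turns the pose as measured when the row begins, along the tool's axes as they then stand; what a row does not reach is not made up. A row lasts 1/12 s, in which the tool goes at most 41.7 mm and 7.16 degrees, less where a joint would pass 70% of its speed; a pose out of reach is approached as far as the arm can. A call with a gripper value outside its range is refused whole. The fingers move at their own pace and stop on an object; the grip force is fixed at half the most. Time passes only in rows, so rows that do not move let the fingers close. It gives the time, the measured TCP pose, the force and the opening at its end, in the units of the state.
- read_state(): the state, without advancing time (a new reading comes with each control period).
- get_image(name): name is "scene" or "top" or "wrist"; returns a dict with "image" (400x640x3 uint8, blue, green, red), "z_map" (400x640 float32, mm along the optical axis (not along the pixel's ray), 0 where there is no reading), "K" (3x3 intrinsics, pixels), "R" (3x3) and "t" (3): a world point X has camera coordinates R X + t; the wrist camera has in their place "tool_from_camera" (4x4, takes a point from camera to tool coordinates, whose origin is the TCP and whose axes are the flange's). Camera axes: x right, y down, z forward; pixel columns grow to the right and rows downward; lengths in mm; the calibration is good to about 2 mm. A picture is of the moment at which its call begins: read the wrist's pose just before it.
- finish_job(): hands the job in, once; it reports no verdict.
Trained networks look in a picture, given as the dict that the camera call returned (one of the last four; its "shot" number tells which), for a name from the list of things; names that differ only in an ending like _2 or _b are one class to them, and where a whole thing is asked for, a point or a joint stands for the part that bears it (a point fixed in the world has none). Each returns a list of dicts, best first, with "score" (0 to 1); they miss things now and then, are a little off and sometimes report something else, mostly with a low value. They report only what shows in the picture. A call takes as long as a camera call.
- recognise(picture, query): "box" ([left, top, right, bottom] in pixels, round what is visible of it).
- outline_of(picture, query): "mask" (400x640 bool, what is visible of it) and "box" ([left, top, right, bottom] in pixels, round what is visible of it).
The state is a dict: "clock": time; "qpos": joint angles; "qd": joint speeds; "tau": joint torques, N m; "eef_pos": TCP position; "tool_rot": TCP orientation; "force": force on the tool from outside, world axes, zero at the start; "torque": the same for the moment, N m; "width": finger opening in mm.
Only numpy, scipy, OpenCV 4.12 (cv2) and the standard library are available. Lean on these libraries where they do the work, as an engineer would, in place of code of your own. Each camera call takes 0.05 s, during which the arm holds its last target.

## Task

Check the light gate with the amber glass: first slide the gate's red shutter knob fully open, then lift the amber glass out of the rack, gripping it only by its two frosted (white) faces and never touching the polished ones. Hold it upright in the middle of the gap between the gate's two columns, its middle at the height of the lenses and its polished faces looking squarely at them, without letting the glass touch the gate; finish while still holding it there in the gripper. Leave the green glass standing in the rack and do not push the loose bottle, tweezers or stamp about.

Things in the scene. Friction and masses are not known exactly. Their poses are not given: they have to be found in the camera images.
- beam_mid (a point): Point midway between the light gate's two lenses, 65 mm above the worktop. Axes: z up, y along the beam (shutter column at +y), x across it, roughly away from the robot. The gap is open above and at both x ends; free from y = -35 mm (face of the other column) to +31 mm (shutter flag).
- shutter_knob (a point): Centre of the red shutter knob, 14 x 14 mm and 19 mm tall, on a thin steel slide on top of the +y column; its foot is 95.5 mm and its top 114.5 mm above the worktop. It slides along the gate's x; axes as for beam_mid. The slide under it is 26 mm (x) by 24 mm (y).
- shutter (a joint): Travel of the shutter, m: 0 closed (steel flag before the lens), 0.028 fully open, against a stop. It opens as the knob moves along the gate's +x; about 1 N of friction, stays where it is left.
- amber_glass_mid (a point): Centre of the loose amber glass, an upright solid block 20 (its x) by 30 (its y) by 55 mm tall, 40 to 85 g. The frosted faces are the two white ones at +x and -x, 20 mm apart: grip only these. The polished ones are the clear amber ones at +y and -y, 30 mm apart. 43 mm of it stands above the rack. A half turn about z makes no difference.
- amber_glass: The amber glass as a body; origin at the centre of its underside, axes as for amber_glass_mid.
- amber_glass_window_a: The polished face of the amber glass at its +y side; origin and axes as amber_glass. The fingers must not touch it.
- amber_glass_window_b: The polished face of the amber glass at its -y side; origin and axes as amber_glass. The fingers must not touch it.
- green_glass_mid (a point): Centre of the loose green glass, same shape and size as the amber one, in the other pocket of the rack, 64 mm from it along the rack's y.
- green_glass: The green glass as a body; origin at the centre of its underside.
- rack_mid (a point): Centre of the top of the black rack, fixed to the worktop: 52 mm (x) by 128 mm (y), 18 mm high. Its two pockets are 12 mm deep, at y = +32 and -32 mm; either glass can be in either pocket, frosted faces looking along the rack's x.
- rack: The rack as a body; origin at the centre of its underside.
- light_gate: The light gate, fixed to the worktop; origin on the worktop under beam_mid, same axes. Aluminium base 66 (x) by 142 (y), 10 mm thick; two grey columns 50 (x) by 30 (y) mm centred at y = +50 and -50 mm, tops 90 mm above the worktop.
- flux_bottle: Loose small white bottle with red cap and thin spout, 33 mm across, 93 mm tall; origin under its centre. A bystander.
- tweezers_black: Loose tweezers with black grips lying flat, 15 x 119 x 9 mm; origin under their centre. A bystander.
- stamp: Loose small wooden stamp standing upright, 23 mm across, 53 mm tall; origin under its centre. A bystander.

How it is judged (in metres and radians):
On the way, in this order (a step that is already met when the one before it is completed fails the run):
1. the shutter is fully open (over 24 of 28 mm) while the amber glass still stands in the rack (value of joint shutter above 0.024 m and distance of amber_glass_mid from where it was at the start of the episode below 0.006 m), for 0.1 s.
2. the amber glass is lifted clear of the rack by the fingers (z of amber_glass_mid in the frame of rack_mid above 0.04 m and contact force between the fingers and amber_glass above 1 N), for 0.1 s.
At the end, for the whole second after the job is handed in: Shutter open over 24 mm; amber glass held still by the fingers, centre within 6 mm of the beam across it, 11 mm of mid-gap along it, 12 mm in height, upright within 7 deg, polished faces square to the beam within 8 deg, not touching the gate; green glass still standing in its pocket (value of joint shutter above 0.024 m and x of amber_glass_mid in the frame of beam_mid between -0.006 and 0.006 m and y of amber_glass_mid in the frame of beam_mid between -0.011 and 0.011 m and z of amber_glass_mid in the frame of beam_mid between -0.012 and 0.012 m and angle between the y axis of amber_glass_mid and the y axis of beam_mid, either way round below 0.14 rad and angle between amber_glass_mid's own z axis and vertical below 0.12 rad and contact force between the fingers and amber_glass above 1 N and contact force between amber_glass and light_gate below 0.1 N and linear speed of amber_glass below 0.02 m/s and distance of green_glass from where it was at the start of the episode below 0.01 m and angle between green_glass_mid's own z axis and vertical below 0.15 rad); the arm keeps its last pose, push and grip.
It fails at once if the fingers touch a polished face of the amber glass (contact force between the fingers and amber_glass_window_a above 0.3 N or contact force between the fingers and amber_glass_window_b above 0.3 N).
It fails at once if the amber glass touches the light gate (contact force between amber_glass and light_gate above 0.5 N).
It fails at once if the green glass is taken out or knocked over (distance of green_glass from where it was at the start of the episode above 0.015 m or angle between green_glass_mid's own z axis and vertical above 0.3 rad).
It fails at once if the bottle, the tweezers or the stamp is pushed about (over 20 mm) (distance of any of flux_bottle, tweezers_black, stamp from where it was at the start of the episode above 0.02 m).
It also fails if it takes over 51 s, if anything falls off the work surface, if the arm or the gripper's body presses on something with over 40 N, if the wrist force passes 120 N, or if a joint passes its speed limit or range.

## Working session

There is one attempt and no reset: what is moved stays moved. The work goes in short steps, Python scripts to look and compute and a tool call to move; the robot and the scene stay as the last step left them, time stands still between calls to the robot, and variables do not carry over. Pictures are saved under pics/ and viewed, and the job is handed in when it is done.

Besides the shell and the picture viewer there is one more tool, called after "Request:" as name(argument=value, ...), one argument or row to a line, values as JSON. send_rows: Moves the arm, as the interface text tells. Its arguments: {"type":"object","properties":{"rows":{"type":"array"}},"required":["rows"]}

```bash
mkdir -p pics; python3 - <<'E'
from cell import *
import cv2,pickle
print(read_state()); print(grip_depth)
for n in ["scene","top","wrist"]:
    p=get_image(n); cv2.imwrite(f"pics/{n}0.png",p["image"]); pickle.dump(p,open(f"{n}0.pkl","wb"))
    print(n,p["K"].tolist(),[ (k,p[k]) for k in p if k in("R","t","tool_from_camera","shot")])
    for q in ["shutter_knob","amber_glass","green_glass","rack","light_gate","flux_bottle","tweezers_black","stamp"]:
        print(q,[(r["box"],round(r["score"],2)) for r in recognise(p,q)][:2])
E
```

```text
{'clock': 0.0, 'qpos': array([ 1.04517976,  0.62935382,  0.03842409,  1.51837435, -0.02701894,
        0.99634588, -0.02000512]), 'qd': array([-8.55128690e-04, -7.53632170e-05, -8.27279888e-04,  5.16747336e-04,
       -6.03567296e-04, -8.10871146e-04,  2.95370457e-04]), 'tau': array([ 2.78191383e-04, -5.63402438e+01,  1.22639392e+00, -1.93441647e+01,
        1.10561712e-02,  1.05474971e-02,  2.59544493e-05]), 'eef_pos': array([ 288.21221266, -581.88779482,  230.38177668]), 'tool_rot': array([-3.13962845e+00,  4.66649256e-07,  4.59815451e-01]), 'force': array([-0.16815438, -0.38971528,  0.28125571]), 'torque': array([ 0.02284295, -0.00596179,  0.04685112]), 'width': 85.45286982696202}
18.700000000000003
scene [[488.6968963356335, 0.0, 317.22057557935113], [0.0, 488.6968963356335, 204.27442138272832], [0.0, 0.0, 1.0]] [('R', array([[ 0.63545446, -0.77204546,  0.01197688],
       [-0.39775452, -0.34059955, -0.85192916],
       [ 0.66180735,  0.53659832, -0.52352007]])), ('t', array([-322.36220408,  375.00835118,  723.71521712])), ('shot', 1)]
shutter_knob [([350.1, 213.4, 366.4, 243.6],
[... 885 characters left out ...]
305.5, 150.4, 321.6, 161.4], 0.59)]
tweezers_black []
stamp [([441.0, 204.9, 451.7, 212.5], 0.55)]
wrist [[289.7781263982699, 0.0, 319.4090870574795], [0.0, 289.7781263982699, 202.1811898414477], [0.0, 0.0, 1.0]] [('tool_from_camera', array([[ 1.39866829e-03, -9.64012333e-01, -2.65853843e-01,
         6.67539727e+01],
       [ 9.99999006e-01,  1.39557179e-03,  2.00555615e-04,
         7.55110594e-01],
       [ 1.77680038e-04, -2.65853859e-01,  9.64013327e-01,
        -1.42991408e+02],
       [ 0.00000000e+00,  0.00000000e+00,  0.00000000e+00,
         1.00000000e+00]])), ('shot', 3)]
shutter_knob []
amber_glass []
green_glass []
rack []
light_gate []
flux_bottle []
tweezers_black []
stamp []
```

```bash
python3 - <<'E'
import cv2
a=cv2.imread("pics/scene0.png"); b=cv2.imread("pics/top0.png")
cv2.imwrite("pics/s1.png",cv2.resize(a[170:340,270:460],None,fx=4,fy=4,interpolation=cv2.INTER_CUBIC)[:600,:800])
cv2.imwrite("pics/t1.png",cv2.resize(b[130:300,280:480],None,fx=4,fy=4,interpolation=cv2.INTER_CUBIC)[:600+80,:800][:600])
E
```

```text
(no output)
```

View pics/scene0.png

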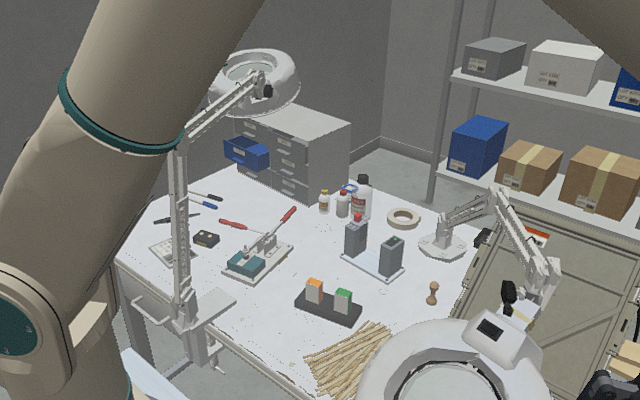

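View pics/top0.png

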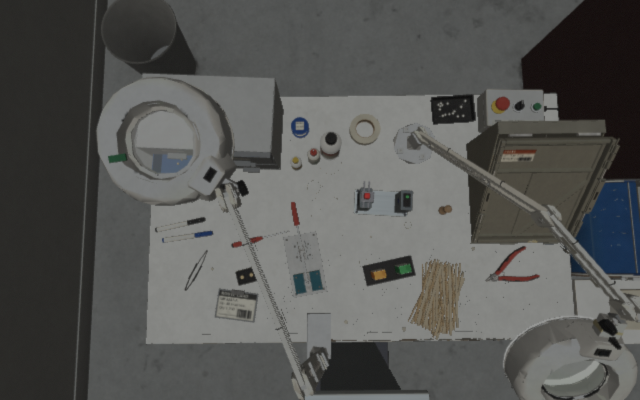

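```bash
sleep 0.1
```

```text
(no output)
```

View pics/s1.png

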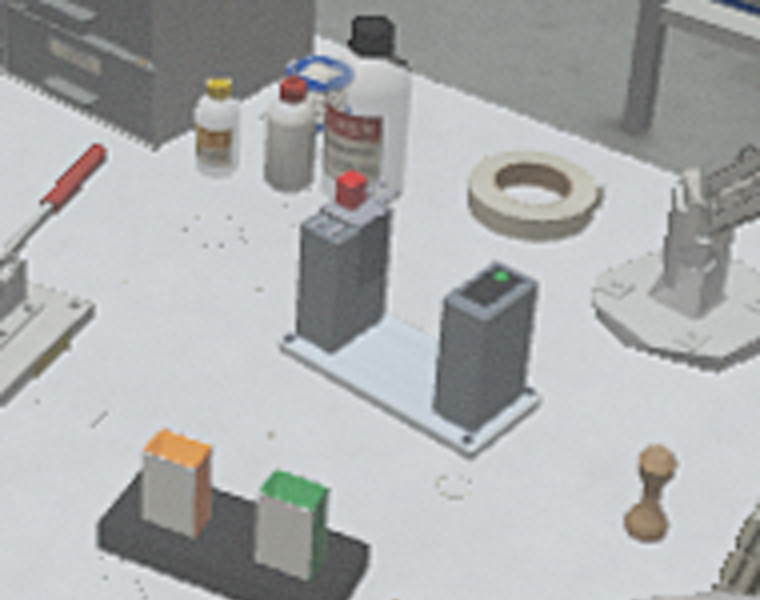

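View pics/t1.png

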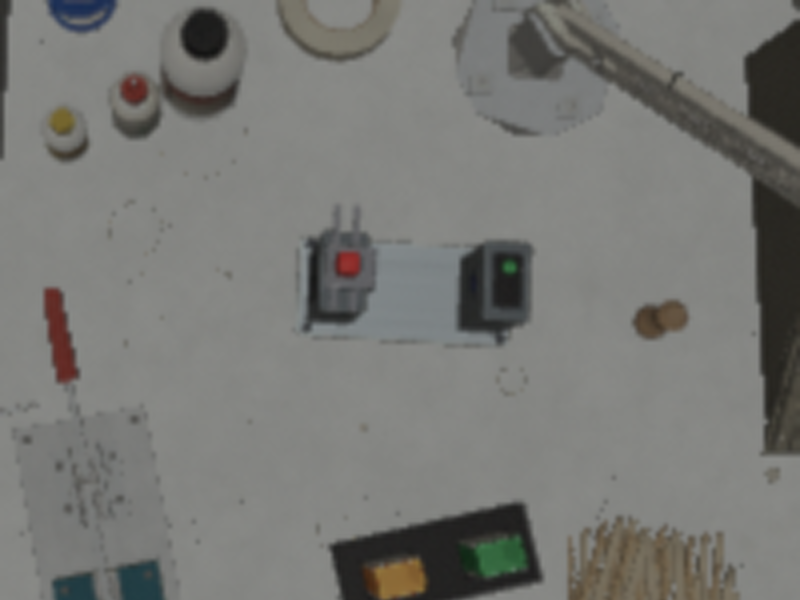

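```bash
cat > h.py <<'E'
import numpy as np,cv2,pickle
def cloud(p,R=None,t=None):
    K=p["K"];z=p["z_map"].astype(float);v,u=np.indices(z.shape)
    X=np.stack([(u-K[0,2])/K[0,0]*z,(v-K[1,2])/K[1,1]*z,z],-1)
    R=p["R"] if R is None else R; t=p["t"] if t is None else t
    W=(X-t)@R
    W[z<=0]=np.nan
    return W
def eul(r):
    from scipy.spatial.transform import Rotation as Ro
    return Ro.from_euler('xyz',r).as_matrix()
def wristcloud(p,s):
    K=p["K"];z=p["z_map"].astype(float);v,u=np.indices(z.shape)
    X=np.stack([(u-K[0,2])/K[0,0]*z,(v-K[1,2])/K[1,1]*z,z],-1)
    T=p["tool_from_camera"]; X=X@T[:3,:3].T+T[:3,3]
    W=X@eul(s["tool_rot"]).T+s["eef_pos"]; W[z<=0]=np.nan
    return W
E
python3 - <<'E'
from h import *
p=pickle.load(open("top0.pkl","rb")); W=cloud(p)
# height map
Z=W[...,2]
print("pixels -> world")
for (u,v,n) in [(366,196,'knob'),(377,273,'amber'),(403,269,'green'),(388,270,'rack'),(404,198,'col-y'),(384,200,'base'),(313,156,'bottle'),(446,210,'stamp'),(365,128,'tape'),(545,220,'rlamparm'),(480,170,'ra2'),(420,140,'rabase'),(560,370,'rl'),(230,190,'larm'),(255,260,'larm2'),(165,140,'lamp'),(300,380,'l'),(330,143,'bigbottle'),(440,290,'sticks'),(550,190,'case'),(500,240,'c'),(610,330,'x'),(195,270,'twz')]:
    print(n,np.round(W[v,u]))
m=np.clip(np.nan_to_num(Z),0,500)/500*255
c=cv2.applyColorMap(m.astype(np.uint8),cv2.COLORMAP_JET); cv2.imwrite("pics/z0.png",c)
E
```

```text
pixels -> world
knob [642.   3. 112.]
amber [456. -26.  60.]
green [465. -89.  65.]
rack [460. -60.  19.]
col-y [638. -92.  94.]
base [644. -57.  11.]
bottle [753. 129.  63.]
stamp [ 611. -207.   51.]
tape [846. -14.  -3.]
rlamparm [ 566. -296.  317.]
ra2 [ 681. -229.  213.]
rabase [ 783. -137.   92.]
rl [ 267. -370.  205.]
larm [618. 261. 391.]
larm2 [502. 223. 371.]
lamp [718. 391. 343.]
l [313. 149. 378.]
bigbottle [769.  87. 124.]
sticks [ 407. -194.   13.]
case [ 651. -439.  109.]
c [ 534. -351.   25.]
x [ 369. -400.  311.]
twz [466. 445.  -0.]
```

View pics/z0.png

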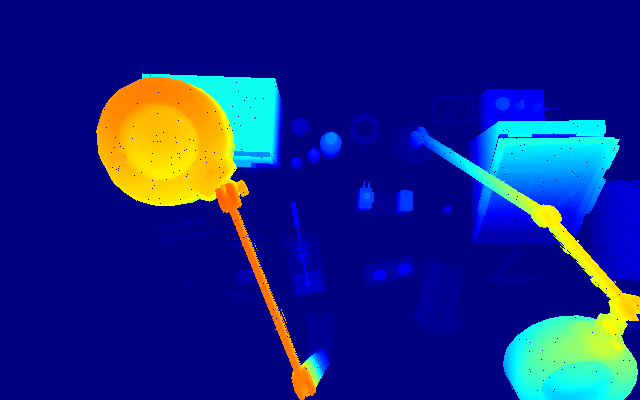

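View pics/wrist0.png

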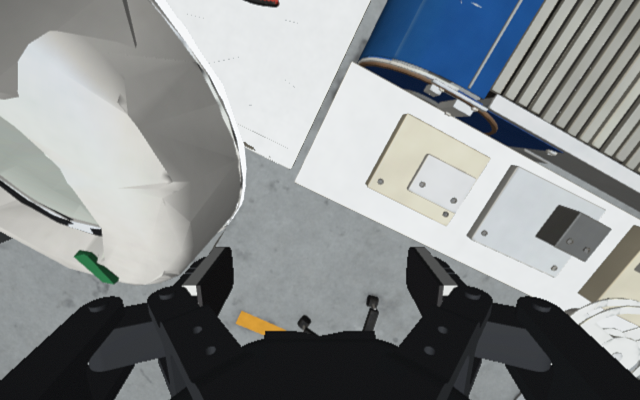

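```bash
python3 - <<'E'
from h import *
from cell import read_state
p=pickle.load(open("top0.pkl","rb")); W=cloud(p).reshape(-1,3)
w=pickle.load(open("wrist0.pkl","rb")); s=read_state(); V=wristcloud(w,s)
a=V[60:260,20:230].reshape(-1,3); a=a[a[:,2]>100]; print("wrist lamp",np.nanmin(a,0),np.nanmax(a,0))
for P,n in((W,"top"),(V.reshape(-1,3),"wrist")):
  P=P[~np.isnan(P).any(1)]
  for y0 in range(-700,500,50):
    r=[]
    for x0 in range(0,900,100):
      q=P[(P[:,0]>=x0)&(P[:,0]<x0+100)&(P[:,1]>=y0)&(P[:,1]<y0+50)]
      r.append(f"{np.percentile(q[:,2],99.5):5.0f}" if len(q)>5 else "    .")
    print(n,y0," ".join(r))
E
```

```text
wrist lamp [ 160.74148428 -543.05403602  141.36661657] [ 350.35511785 -377.70432438  263.1334126 ]
top -700  -789     .    -1    26    49    49    51     .     .
top -650  -791     .     .    -2    45    44    45     .     .
top -600  -791     .     .    -1    19    20    21     .     .
top -550  -789     .   236     4     3    97   180   207    33
top -500  -791     .   253   259     6    64   150   205    75
top -450  -790   177   254   337   339    61   149   206    87
top -400  -790   175   250   312   332   325   150   206    95
top -350  -786   173   245   253    14   327   149   206    95
top -300  -787     .   223   212    12   323   294   207    20
top -250  -791     .    14    17    17     4   246   195    20
top -200  -693     2    12    19    20     4     4   176    89
top -150  -693     3     4    18    62     5    93   108    96
top -100     .     3     4     4    63     4    94    15    12
top -50     .     2     4     3    64     4   114    18    22
top 0     .     2     4     4    19     3   115     4    22
top 50     .     2    77    14     4     4     4   128    95
[... 1342 characters left out ...]
wrist -50     .     .     .     .     .     .     .     .     .
wrist 0     .     .     .     .     .     .     .     .     .
wrist 50     .     .     .     .     .     .     .     .     .
wrist 100     .     .     .     .     .     .     .     .     .
wrist 150     .     .     .     .     .     .     .     .     .
wrist 200     .     .     .     .     .     .     .     .     .
wrist 250     .     .     .     .     .     .     .     .     .
wrist 300     .     .     .     .     .     .     .     .     .
wrist 350     .     .     .     .     .     .     .     .     .
wrist 400     .     .     .     .     .     .     .     .     .
wrist 450     .     .     .     .     .     .     .     .     .
```

Request:
send_rows(
  rows=[
    [1,0,0,-0.03,0],
    [1,0,0,-0.03,0],
    [1,0,0,-0.03,-0.12],
    [1,0,0,-0.03,-0.12],
    [1,0,0,-0.03,-0.12],
    [1,0,0,-0.03,-0.12],
    [1,0,0,-0.03,-0.12],
    [1,0,0,-0.02,-0.12],
    [1,0,0,-0.01,-0.12],
    [1,0,0,0,-0.12],
  ],
)

```text
clock: 2.18
eef_pos: [287.9, -581.1, 481.5]
tool_rot: [-3.138, -0.003, 1.456]
force: [0.2, -0.4, 0.5]
width: 85.4
```

Request:
send_rows(
  rows=[
    [1,0.025,0.005,0,0],
    [1,0.035,0.01,0,-0.05],
    [1,0.037,0.015,0,-0.06],
    [1,0.037,0.016,0,0],
    [1,0.037,0.016,0,0],
    [1,0.037,0.016,0,0],
    [1,0.037,0.016,0,0],
    [1,0.037,0.016,0,0],
    [1,0.037,0.016,0,0],
  ],
)

```text
clock: 2.93
eef_pos: [420.2, -264.3, 479.5]
tool_rot: [-3.136, 0.005, 1.556]
force: [1.1, -1.1, -0.3]
width: 85.6
```

Request:
send_rows(
  rows=[
    [1,0.036,0.02,0,0],
    [1,0.036,0.02,0,0],
    [1,0.036,0.02,0.015,0],
    [1,0.036,0.02,0.02,0],
    [1,0.03,0.02,0.02,0],
    [1,0.015,0.015,0.02,0],
    [1,0,0.01,0.01,0],
    [1,0,0,0,0],
  ],
)

```text
clock: 3.6
eef_pos: [548.2, -67.6, 398.1]
tool_rot: [3.136, 0.004, 1.57]
force: [-0.2, -0.8, -0.7]
width: 85.5
```

```bash
python3 - <<'E'
from cell import *
import cv2,pickle
s=read_state(); print(s["eef_pos"],s["tool_rot"],s["qd"].round(3),s["qpos"].round(2))
p=get_image("wrist"); cv2.imwrite("pics/w1.png",p["image"]); pickle.dump((p,s),open("w1.pkl","wb"))
E
```

```text
[548.23310105 -67.56348895 398.14345372] [3.13620185 0.00447762 1.57035848] [-0.022 -0.018 -0.012  0.017 -0.015  0.027  0.001] [ 0.38  0.36 -0.45  1.53  0.17  1.28 -0.1 ]
```

View pics/w1.png

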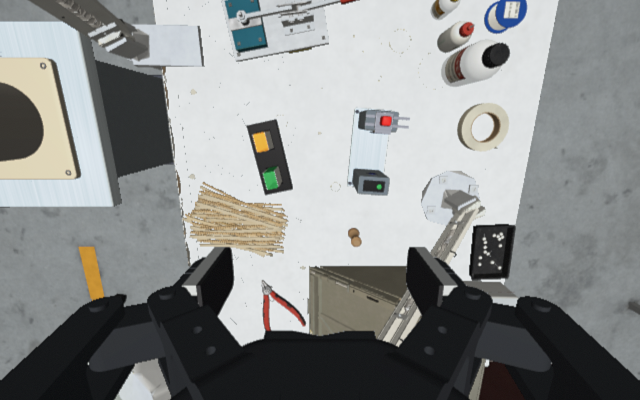

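```bash
cat > fit.py <<'E'
from h import *
def rects(W,tag):
    f=W.reshape(-1,3)
    def sel(x,y,z):
        m=(W[...,0]>x[0])&(W[...,0]<x[1])&(W[...,1]>y[0])&(W[...,1]<y[1])&(W[...,2]>z[0])&(W[...,2]<z[1])
        return W[m]
    for n,x,y,z in [("rack",(400,530),(-140,30),(12,25)),("glassL",(425,490),(-57,5),(52,70)),("glassR",(425,490),(-120,-57),(52,70)),
        ("col+",(600,690),(-25,45),(84,94.5)),("col-",(600,690),(-130,-70),(84,97)),("knob",(590,690),(-30,50),(103,122)),("base",(580,710),(-130,50),(5,16))]:
        q=sel(x,y,z)
        if len(q)<5: print(tag,n,len(q)); continue
        r=cv2.minAreaRect(q[:,:2].astype(np.float32))
        print(tag,n,len(q),"ctr %.1f %.1f size %.1f %.1f ang %.1f"%(r[0]+r[1]+(r[2],)),"med",np.median(q,0).round(1))
E
python3 - <<'E'
from fit import *
p,s=pickle.load(open("w1.pkl","rb")); rects(wristcloud(p,s),"w")
for n in("top","scene"):
    p=pickle.load(open(n+"0.pkl","rb")); rects(cloud(p),n)
E
```

```text
w rack 1481 ctr 460.5 -65.3 size 52.5 128.2 ang 11.9 med [465.  -62.6  18.6]
w glassL 253 ctr 454.1 -33.7 size 20.6 29.7 ang 11.3 med [454.9 -33.4  61.5]
w glassR 234 ctr 467.1 -96.3 size 20.7 29.9 ang 11.8 med [467.8 -95.8  61.4]
w col+ 448 ctr 650.2 -2.7 size 33.6 65.7 ang 86.0 med [632.4   1.   90.5]
w col- 581 ctr 635.3 -99.9 size 30.5 49.8 ang 85.8 med [634.6 -98.4  90.8]
w knob 108 ctr 644.7 -0.5 size 13.7 14.1 ang 89.9 med [ 6.436e+02 -5.000e-01  1.143e+02]
w base 1631 ctr 639.0 -49.7 size 140.8 66.3 ang 86.1 med [632.5 -49.3  10.4]
top rack 739 ctr 459.0 -63.3 size 52.4 128.8 ang 11.7 med [460.8 -62.5  17.3]
top glassL 106 ctr 452.6 -31.7 size 20.2 30.0 ang 12.2 med [453.5 -30.7  60.4]
top glassR 108 ctr 465.7 -94.2 size 20.4 30.0 ang 11.6 med [465.2 -93.5  60.2]
top col+ 196 ctr 648.9 -0.9 size 32.5 65.4 ang 85.4 med [640.7   1.   90.1]
top col- 254 ctr 633.9 -98.3 size 29.8 50.3 ang 86.5 med [633.2 -97.2  90. ]
top knob 35 ctr 642.9 1.8 size 12.0 11.9 ang 87.7 med [641.7   1.  113.5]
top base 716 ctr 637.5 -44.3 size 81.5 137.4 ang 3.1 med [630.7 -52.    9.4]
scene rack 928 ctr 460.0 -65.8 size 56.2 129.9 ang 11.3 med [450.2 -71.3  18.1]
scene glassL 155 ctr 453.8 -35.4 size 23.5 30.0 ang 14.3 med [450.7 -37.5  60.4]
scene glassR 168 ctr 466.9 -97.4 size 24.3 30.8 ang 13.7 med [464.  -99.7  60.4]
scene col+ 153 ctr 648.6 -7.1 size 33.2 67.5 ang 77.3 med [631.3  -8.1  90.4]
scene col- 230 ctr 633.6 -101.8 size 32.0 51.2 ang 83.8 med [ 630.  -105.    90.2]
scene knob 51 ctr 643.5 -2.8 size 15.8 16.0 ang 41.1 med [640.5  -4.6 111.7]
scene base 757 ctr 637.6 -52.3 size 143.0 69.9 ang 85.0 med [622.7 -49.8  10.2]
```

Request:
send_rows(
  rows=[
    [-1,0.015,0.01,0.02,0],
    [-1,0.025,0.02,0.03,0.03],
    [-1,0.02,0.015,0.035,0.03],
    [-1,0.01,0.008,0.035,0],
    [-1,0,0,0.035,0],
    [-1,0,0,0.03,0],
    [-1,0,0,0.02,0],
    [-1,0,0,0.01,0],
    [-1,0,0,0,0],
  ],
)

```text
clock: 4.4
eef_pos: [612.5, -21.4, 189.1]
tool_rot: [3.114, 0.017, 1.477]
force: [-0.1, -0.3, -0.6]
width: -0.0
```

Request:
send_rows(
  rows=[
    [-1,0,0,0,0],
    [-1,0,0,0,0],
    [-1,0,0,0,0],
  ],
)

```text
clock: 4.65
eef_pos: [614.6, -25.2, 193.5]
tool_rot: [3.109, 0.018, 1.471]
force: [1.3, -0.7, -0.0]
width: 0.0
```

Request:
send_rows(
  rows=[
    [-1,0.006,-0.004,0.01,-0.01],
    [-1,0.008,-0.005,0.015,-0.01],
    [-1,0.008,-0.005,0.015,-0.01],
    [-1,0.005,-0.002,0.015,0],
    [-1,0,0,0.01,0],
    [-1,0,0,0.005,0],
    [-1,0,0,0,0],
  ],
)

```text
clock: 5.23
eef_pos: [607.7, 4.3, 126.2]
tool_rot: [3.093, 0.017, 1.504]
force: [-0.1, 0.5, 0.7]
width: -0.0
```

```bash
python3 - <<'E'
from cell import *
from fit import *
s=read_state(); print(s["eef_pos"],s["tool_rot"],s["qd"].round(3),s["qpos"].round(2),s["tau"].round(1))
p=get_image("wrist"); cv2.imwrite("pics/w2.png",p["image"]); pickle.dump((p,s),open("w2.pkl","wb"))
rects(wristcloud(p,s),"w")
E
```

```text
[607.68981518   4.3363359  126.18113813] [3.09316326 0.01736411 1.50378397] [-0.001 -0.006 -0.002 -0.007  0.004  0.004  0.001] [ 0.14  0.7  -0.33  1.78  0.38  0.69 -0.47] [ -0.2 -54.1  -4.  -14.7   0.2  -0.3  -0. ]
w rack 4053 ctr 457.5 -47.8 size 53.7 93.8 ang 12.3 med [465.6 -41.6  18.6]
w glassL 1309 ctr 454.7 -33.5 size 22.6 30.7 ang 11.5 med [457.2 -31.4  61.2]
w glassR 17 ctr 459.0 -82.7 size 10.2 0.9 ang 15.5 med [458.3 -82.5  53.2]
w col+ 2123 ctr 650.9 -2.1 size 34.0 66.4 ang 85.9 med [639.3   4.6  90.6]
w col- 0
w knob 659 ctr 645.1 0.7 size 13.4 14.4 ang 87.7 med [643.9   2.6 114.1]
w base 1906 ctr 640.4 -35.5 size 113.3 65.7 ang 86.0 med [641.7 -14.6  10.4]
```

View pics/w2.png

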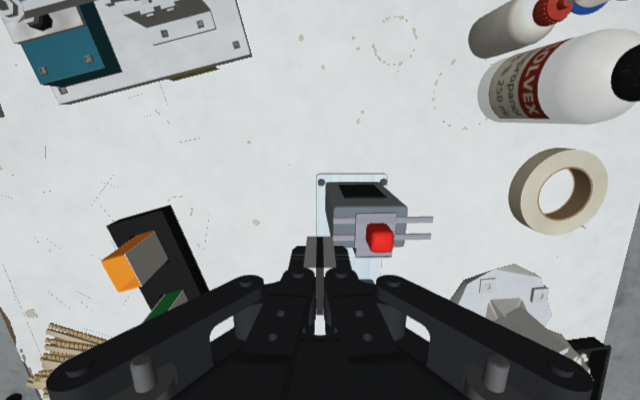

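Request:
send_rows(
  rows=[
    [-1,0,0,0,0],
    [-1,0,0,0,0],
    [-1,0,0,0,0],
    [-1,0,0,0,0],
  ],
)

```text
clock: 5.62
eef_pos: [610.1, 3.1, 129.1]
tool_rot: [3.088, 0.017, 1.502]
force: [-0.3, -0.2, -0.5]
width: 0.0
```

```bash
python3 - <<'E'
from cell import *
from fit import *
p,s0=pickle.load(open("w2.pkl","rb")); p1,s1=pickle.load(open("w1.pkl","rb"))
s=read_state(); print(s["eef_pos"],s["tool_rot"],s["clock"],s0["clock"])
print((s["qpos"]-s0["qpos"]).round(5)); print(s["qd"].round(4)); print(s["qpos"].round(4)); print(s["force"],s["tau"].round(2),s1["tau"].round(2))
R=eul(s["tool_rot"]);print(R.round(3))
E
```

```text
[610.07771395   3.10816798 129.07689145] [3.08793382 0.01734815 1.50160507] 5.6167 5.2333
[ 0.002   -0.00333 -0.00028 -0.00348 -0.00031  0.00152  0.00071]
[ 0.0052 -0.0072  0.0007 -0.0071 -0.0017  0.0034  0.001 ]
[ 0.1438  0.6917 -0.3328  1.7739  0.3779  0.6882 -0.4713]
[-0.26419309 -0.23389094 -0.53838105] [ -0.06 -54.07  -3.96 -14.81   0.13  -0.18  -0.  ] [ -1.8  -43.24  -4.48 -22.01  -0.14  -0.29  -0.15]
[[ 0.069  0.996  0.052]
 [ 0.997 -0.068 -0.021]
 [-0.017  0.054 -0.998]]
```

Request:
send_rows(
  rows=[
    [-1,-0.001,-0.003,0.014,0],
    [-1,-0.001,-0.003,0.014,0],
    [-1,0,0,0.003,0],
  ],
)

```text
clock: 5.87
eef_pos: [608.3, 0.3, 100.0]
tool_rot: [3.081, 0.017, 1.5]
force: [-0.6, 0.1, -0.4]
width: -0.1
```

Request:
send_rows(
  rows=[
    [-1,0,0.01,0.001,0],
    [-1,0,0.01,0.001,0],
    [-1,0,0.009,0.001,0],
    [-1,0,0.008,0.001,0],
  ],
)

```text
clock: 6.2
eef_pos: [644.0, -2.7, 98.8]
tool_rot: [3.086, 0.018, 1.5]
force: [-1.2, -1.2, 0.7]
width: 0.0
```

Request:
send_rows(
  rows=[
    [-1,0,0.008,0,0],
    [-1,0,0.008,0,0],
  ],
)

```text
clock: 6.37
eef_pos: [652.1, -3.3, 98.8]
tool_rot: [3.105, 0.021, 1.5]
force: [-30.5, 3.7, 21.8]
width: -0.4
```

Request:
send_rows(
  rows=[
    [-1,0,0.006,-0.001,0],
    [-1,0,0.006,-0.001,0],
  ],
)

```text
clock: 6.53
eef_pos: [650.8, -3.4, 99.4]
tool_rot: [3.134, 0.025, 1.501]
force: [-11.9, 0.4, 3.3]
width: 0.3
```

Request:
send_rows(
  rows=[
    [-1,0,0.006,-0.001,0],
    [-1,0,0.006,-0.001,0],
    [-1,0,0.006,-0.001,0],
  ],
)

```text
clock: 6.78
eef_pos: [650.3, -3.4, 99.9]
tool_rot: [-3.109, 0.03, 1.503]
force: [-13.1, 0.9, 5.7]
width: 0.2
```

Request:
send_rows(
  rows=[
    [-1,0,-0.015,-0.01,0],
    [-1,-0.005,-0.03,-0.015,0],
    [-1,-0.008,-0.035,-0.01,0],
    [1,-0.008,-0.035,0,0],
    [1,-0.008,-0.035,0,-0.09],
    [1,-0.008,-0.025,0,-0.09],
    [1,-0.006,-0.015,0,-0.09],
    [1,0,0,0,0],
  ],
)

```text
clock: 7.45
eef_pos: [454.7, -37.3, 145.5]
tool_rot: [-3.103, 0.021, 1.787]
force: [0.5, -0.1, -0.4]
width: 60.4
```

```bash
python3 - <<'E'
from cell import *
from fit import *
s=read_state(); print(s["eef_pos"],s["tool_rot"],s["qd"].round(3),s["width"],s["force"])
p=get_image("wrist"); cv2.imwrite("pics/w3.png",p["image"]); pickle.dump((p,s),open("w3.pkl","wb"))
W=wristcloud(p,s);rects(W,"w")
q=get_image("top"); pickle.dump(q,open("top1.pkl","wb")); cv2.imwrite("pics/top1.png",q["image"]); rects(cloud(q),"top")
q=get_image("scene");  pickle.dump(q,open("scene1.pkl","wb"));cv2.imwrite("pics/scene1.png",cv2.resize(q["image"][170:340,250:450],None,fx=4,fy=4)[:600])
E
```

```text
[454.73443077 -37.26328123 145.45378316] [-3.10342314  0.0208181   1.78722166] [-0.013 -0.014 -0.005 -0.03  -0.016 -0.018 -0.067] 60.388113133136315 [ 0.53143937 -0.05234488 -0.41503191]
w rack 4570 ctr 460.7 -64.8 size 52.2 128.6 ang 11.9 med [457.7 -57.8  18.5]
w glassL 941 ctr 454.4 -33.3 size 20.3 30.4 ang 12.7 med [454.1 -31.8  61.3]
w glassR 804 ctr 467.5 -96.0 size 20.3 31.4 ang 12.1 med [467.  -93.2  61.3]
w col+ 3051 ctr 646.9 -2.0 size 33.8 61.1 ang 85.9 med [638.    1.   90.3]
w col- 165 ctr 636.5 -97.7 size 49.8 13.2 ang 30.2 med [650.1 -87.7  89.5]
w knob 5 ctr 662.7 -5.3 size 0.7 3.4 ang 12.2 med [662.7  -5.7 103.1]
w base 5469 ctr 638.8 -48.1 size 138.8 66.6 ang 86.1 med [629.7 -46.7  10.2]
top rack 282 ctr 459.2 -63.0 size 51.9 128.0 ang 11.9 med [463.2 -17.7  17.3]
top glassL 48 ctr 451.7 -26.4 size 19.6 18.9 ang 12.0 med [453.3 -22.9  60.1]
top glassR 0
top col+ 244 ctr 648.6 -0.3 size 33.3 65.6 ang 80.1 med [641.    1.6  90.1]
top col- 256 ctr 633.9 -97.7 size 29.9 49.8 ang 88.3 med [633.1 -97.4  90. ]
top knob 38 ctr 669.0 -0.7 size 13.5 13.6 ang 0.4 med [ 6.682e+02 -2.000e-01  1.134e+02]
top base 731 ctr 627.5 -46.5 size 138.6 90.5 ang 88.1 med [631.3 -50.9   9.4]
```

View pics/w3.png

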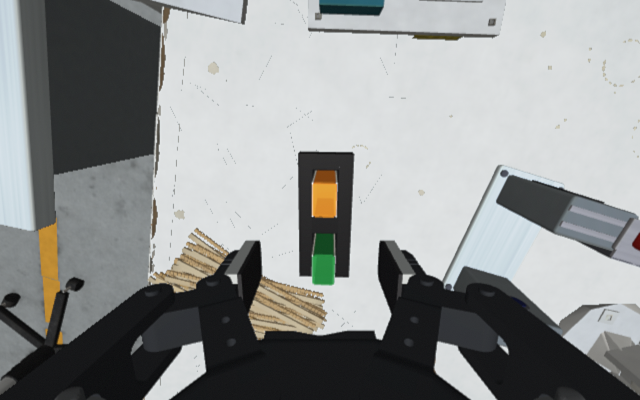

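View pics/scene1.png

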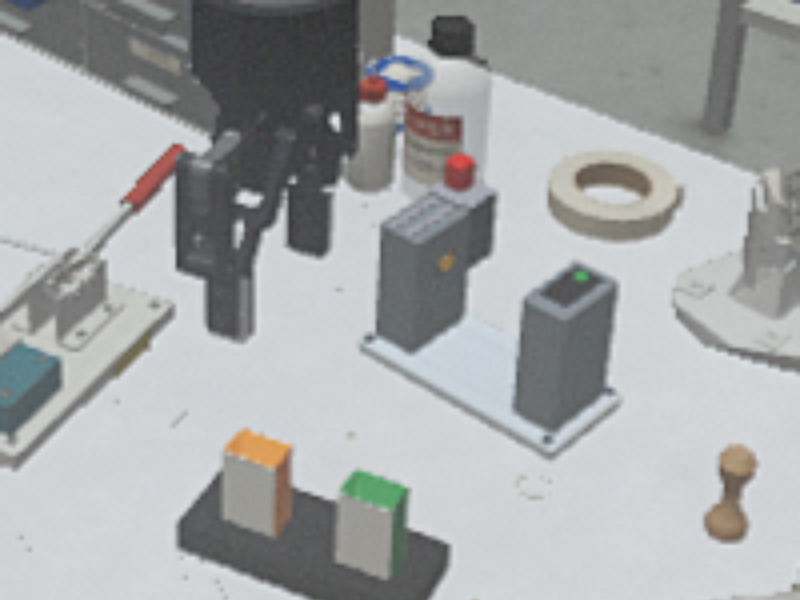

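```bash
cat > d.py <<'E'
import sys
from cell import read_state
from h import *
s=read_state();R=eul(s["tool_rot"]);t=np.array([float(a) for a in sys.argv[1:4]])
print("pos",s["eef_pos"].round(1),"rot",s["tool_rot"].round(3),"zaxis",R[:,2].round(3),"w",round(s["width"],1),"delta tool",(R.T@(t-s["eef_pos"])).round(1))
E
python3 d.py 454.3 -33.4 25; python3 d.py 454.3 -33.4 70
```

```text
pos [460.1 -35.  145.5] rot [-3.11   0.02   1.783] zaxis [-0.027 -0.026 -0.999] w 81.2 delta tool [  5.1  -1.5 120.5]
pos [460.1 -35.  145.5] rot [-3.11   0.02   1.783] zaxis [-0.027 -0.026 -0.999] w 81.2 delta tool [ 4.2 -2.9 75.5]
```

Request:
send_rows(
  rows=[
    [1,0.001,-0.001,0.025,0],
    [1,0.001,-0.001,0.03,0],
    [1,0.001,-0.001,0.015,0],
    [1,0,0,0,0],
  ],
)

```text
clock: 7.93
eef_pos: [466.5, -31.6, 74.8]
tool_rot: [-3.126, 0.021, 1.777]
force: [-0.6, 0.1, -0.1]
width: 85.5
```

```bash
python3 d.py 454.3 -33.4 25
```

```text
pos [466.5 -31.6  74.8] rot [-3.126  0.021  1.777] zaxis [-0.011 -0.023 -1.   ] w 85.5 delta tool [  1.7 -11.6  49.9]
```

Request:
send_rows(
  rows=[
    [1,0.001,-0.008,0.008,0],
    [1,0,-0.007,0.01,0],
    [1,0,-0.001,0.0,0],
  ],
)

```text
clock: 8.18
eef_pos: [456.4, -31.8, 56.3]
tool_rot: [-3.132, 0.02, 1.776]
force: [-0.1, -0.0, 0.2]
width: 85.6
```

```bash
python3 d.py 454.3 -33.4 25
```

```text
pos [456.4 -31.8  56.3] rot [-3.132  0.02   1.776] zaxis [-0.005 -0.022 -1.   ] w 85.6 delta tool [-0.5 -2.1 31.4]
```

Request:
send_rows(
  rows=[
    [1,0,-0.002,0.012,0],
    [1,0,-0.002,0.012,0],
    [1,0,-0.002,0.006,0],
    [1,0,-0.001,0.002,0],
  ],
)

```text
clock: 8.52
eef_pos: [457.8, -31.9, 26.2]
tool_rot: [3.14, 0.022, 1.775]
force: [-1.0, -0.6, 0.9]
width: 85.4
```

```bash
python3 d.py 454.3 -33.4 25;  python3 - <<'E'
from cell import *
from fit import *
s=read_state()
p=get_image("wrist"); cv2.imwrite("pics/w4.png",p["image"]); pickle.dump((p,s),open("w4.pkl","wb"))
W=wristcloud(p,s);rects(W,"w")
E
```

```text
pos [457.8 -31.9  26.2] rot [3.14  0.022 1.775] zaxis [ 0.006 -0.021 -1.   ] w 85.4 delta tool [-0.7 -3.7  1.2]
w rack 8477 ctr 457.2 -47.5 size 52.4 93.6 ang 11.8 med [454.4 -28.7  18.5]
w glassL 3390 ctr 454.3 -33.1 size 20.4 31.0 ang 12.0 med [453.8 -29.7  61.3]
w glassR 0
w col+ 0
w col- 0
w knob 0
w base 8091 ctr 638.3 -48.9 size 141.5 68.1 ang 86.9 med [624.9 -31.2  10.2]
```

View pics/w4.png

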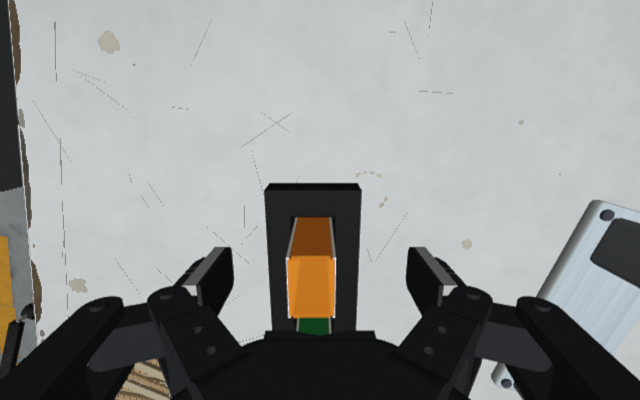

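Request:
send_rows(
  rows=[
    [-1,0,-0.004,0.001,0],
    [-1,0,-0.002,0.001,0],
    [-1,0,-0.001,0.001,0],
    [-1,0,-0.001,0.001,0],
  ],
)

```text
clock: 8.9
eef_pos: [452.0, -33.4, 23.8]
tool_rot: [3.135, 0.023, 1.775]
force: [-0.1, -0.9, -1.1]
width: 38.8
```

```bash
python3 d.py 454.3 -33.4 25
```

```text
pos [452.  -33.4  23.8] rot [3.135 0.023 1.775] zaxis [ 0.011 -0.021 -1.   ] w 38.8 delta tool [-0.5  2.2 -1.2]
```

Request:
send_rows(
  rows=[
    [-1,0,0.0015,0,0],
    [-1,0,0,0,0],
    [-1,0,0,0,0],
    [-1,0,0,0,0],
  ],
)

```text
clock: 9.23
eef_pos: [453.7, -33.4, 24.4]
tool_rot: [3.134, 0.023, 1.774]
force: [0.4, -1.1, -0.8]
width: 19.2
```

```bash
python3 d.py 454.3 -33.4 25
```

```text
pos [453.7 -33.4  24.4] rot [3.134 0.023 1.774] zaxis [ 0.012 -0.021 -1.   ] w 19.2 delta tool [-0.2  0.6 -0.6]
```

Request:
send_rows(
  rows=[
    [-1,0,0,-0.015,0],
    [-1,0,0,-0.03,0],
    [-1,0,0,-0.035,0],
    [-1,0,0,-0.03,0],
    [-1,0,0,-0.01,0],
  ],
)

```text
clock: 9.65
eef_pos: [450.0, -29.7, 145.8]
tool_rot: [-3.14, 0.021, 1.777]
force: [1.3, -0.6, -0.6]
width: 19.5
```

```bash
python3 d.py 639 -49.7 150;  python3 - <<'E'
from cell import *
from fit import *
q=get_image("scene");  pickle.dump(q,open("scene2.pkl","wb"));cv2.imwrite("pics/scene2.png",cv2.resize(q["image"][170:340,250:450],None,fx=4,fy=4)[:600])
E
```

```text
pos [450.  -29.7 145.8] rot [-3.14   0.021  1.777] zaxis [ 0.002 -0.021 -1.   ] w 19.5 delta tool [-58.4 180.9  -3.4]
```

View pics/scene2.png

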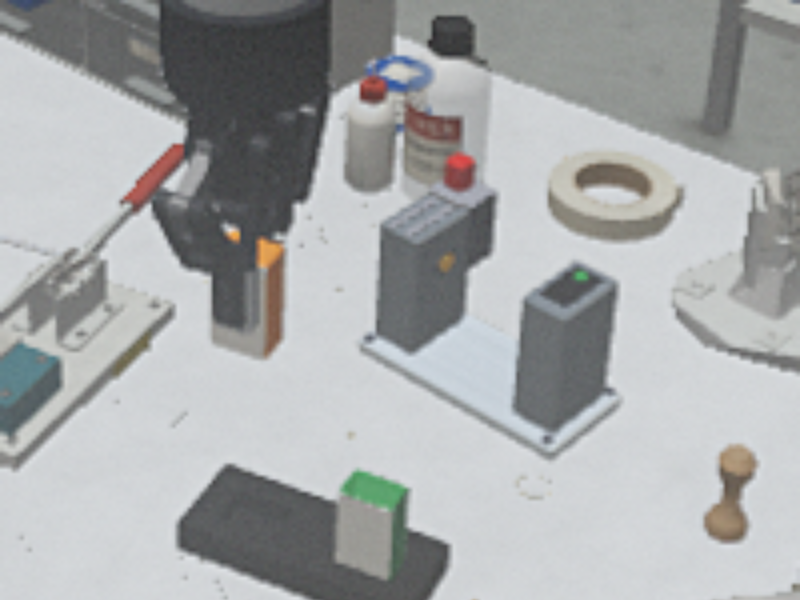

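Request:
send_rows(
  rows=[
    [-1,-0.004,0.015,0,0.06],
    [-1,-0.006,0.025,0,0.09],
    [-1,-0.005,0.033,0,0.09],
    [-1,-0.002,0.033,0,0.03],
    [-1,0,0.033,0,0],
    [-1,0,0.025,0,0],
    [-1,0,0.012,0,0],
    [-1,0,0,0,0],
  ],
)

```text
clock: 10.37
eef_pos: [629.9, -49.0, 141.0]
tool_rot: [-3.14, 0.027, 1.491]
force: [-0.4, 0.2, -0.7]
width: 19.4
```

```bash
python3 d.py 639 -49.7 150;  python3 - <<'E'
from cell import *
from fit import *
s=read_state()
p=get_image("wrist"); cv2.imwrite("pics/w5.png",p["image"]); pickle.dump((p,s),open("w5.pkl","wb"))
W=wristcloud(p,s);rects(W,"w")
E
python3 d.py 639 -49.7 150
```

```text
pos [629.9 -49.  141. ] rot [-3.14   0.027  1.491] zaxis [-0.003 -0.027 -1.   ] w 19.4 delta tool [-0.2  9.1 -9. ]
w rack 5466 ctr 460.9 -65.1 size 54.1 128.5 ang 11.8 med [467.  -55.2  18.6]
w glassL 0
w glassR 1036 ctr 467.6 -96.5 size 22.6 31.2 ang 11.1 med [470.6 -94.2  61.3]
w col+ 2911 ctr 650.6 -2.0 size 33.0 65.6 ang 85.6 med [639.    1.3  90.6]
w col- 0
w knob 620 ctr 670.8 -1.7 size 13.5 14.3 ang 85.6 med [669.7  -1.2 114.3]
w base 4004 ctr 639.7 -44.1 size 130.0 66.0 ang 86.0 med [641.  -51.   10.4]
pos [628.1 -49.  140.7] rot [-3.138  0.027  1.492] zaxis [-0.006 -0.027 -1.   ] w 19.4 delta tool [-0.1 10.9 -9.3]
```

View pics/w5.png

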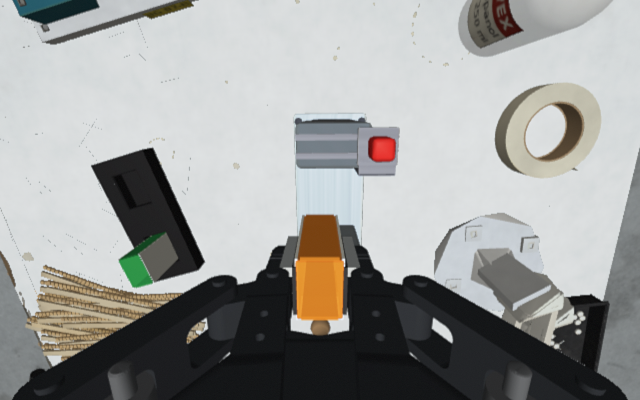

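```bash
python3 - <<'E'
from fit import *
p,s=pickle.load(open("w5.pkl","rb")); W=wristcloud(p,s)
hsv=cv2.cvtColor(p["image"],cv2.COLOR_BGR2HSV); m=(hsv[...,0]>8)&(hsv[...,0]<22)&(hsv[...,1]>150)
sub=np.zeros_like(m); sub[205:330,285:360]=1; q=W[m&sub]; q=q[~np.isnan(q).any(1)]
print(len(q),np.percentile(q[:,2],[2,20,50,80,98]))
zt=np.percentile(q[:,2],85); t=q[abs(q[:,2]-zt)<4]; r=cv2.minAreaRect(t[:,:2].astype(np.float32)); print(r,zt,"tcp",s["eef_pos"])
A=np.c_[t[:,:2]-t[:,:2].mean(0),np.ones(len(t))]; print("top plane",np.linalg.lstsq(A,t[:,2],rcond=None)[0])
E
```

```text
4420 [129.69148992 160.94572079 177.81920468 178.53465725 179.29460284]
((630.1981811523438, -48.864356994628906), (31.313819885253906, 19.488006591796875), 85.15352630615234) 178.6647473117656 tcp [629.86632694 -49.04578814 141.04557898]
top plane [-5.94348467e-03 -2.74330852e-02  1.78130011e+02]
```

Request:
send_rows(
  rows=[
    [-1,0,0.003,0.012,0],
    [-1,0,0.003,0.018,0],
    [-1,0,0.001,0.018,0],
    [-1,0,0,0.01,0],
  ],
)

```text
clock: 10.75
eef_pos: [631.1, -51.0, 79.0]
tool_rot: [-3.136, 0.029, 1.493]
force: [-0.4, -0.1, -1.1]
width: 19.4
```

```bash
python3 d.py 639.2 -49.9 55.5
```

```text
pos [631.1 -51.   79. ] rot [-3.136  0.029  1.493] zaxis [-0.008 -0.029 -1.   ] w 19.4 delta tool [ 2.4  8.1 23.4]
```

Request:
send_rows(
  rows=[
    [-1,0.001,0.003,0.008,0],
    [-1,0.001,0.003,0.008,0],
    [-1,0,0.002,0.004,0],
    [-1,0,0,0,0],
  ],
)

```text
clock: 11.08
eef_pos: [634.6, -50.1, 53.3]
tool_rot: [-3.127, 0.031, 1.495]
force: [-0.2, -0.2, -0.1]
width: 19.4
```

```bash
python3 d.py 639.2 -49.9 55.5
```

```text
pos [634.6 -50.1  53.3] rot [-3.127  0.031  1.495] zaxis [-0.017 -0.029 -0.999] w 19.4 delta tool [ 0.5  4.6 -2.3]
```

Request:
send_rows(
  rows=[
    [-1,0,0.004,-0.001,0],
    [-1,0,0.001,0,0],
    [-1,0,0,0,0],
  ],
)

```text
clock: 11.33
eef_pos: [640.9, -50.2, 55.2]
tool_rot: [-3.129, 0.03, 1.495]
force: [-0.2, -0.7, -0.4]
width: 19.5
```

```bash
python3 d.py 639.2 -49.9 55.5; python3 - <<'E'
from cell import *
from fit import *
s=read_state()
p=get_image("wrist"); cv2.imwrite("pics/w6.png",p["image"]); pickle.dump((p,s),open("w6.pkl","wb"))
W=wristcloud(p,s);rects(W,"w")
q=get_image("scene");cv2.imwrite("pics/scene3.png",cv2.resize(q["image"][170:340,270:470],None,fx=4,fy=4)[:600])
pickle.dump(q,open("scene3.pkl","wb"))
hsv=cv2.cvtColor(p["image"],cv2.COLOR_BGR2HSV); m=(hsv[...,0]>8)&(hsv[...,0]<22)&(hsv[...,1]>150)
sub=np.zeros_like(m); sub[205:330,285:360]=1; q=W[m&sub]; q=q[~np.isnan(q).any(1)]
zt=np.percentile(q[:,2],85); t=q[abs(q[:,2]-zt)<4]; r=cv2.minAreaRect(t[:,:2].astype(np.float32)); print(r,zt,"tcp",s["eef_pos"])
A=np.c_[t[:,:2]-t[:,:2].mean(0),np.ones(len(t))]; print("top plane",np.linalg.lstsq(A,t[:,2],rcond=None)[0])
E
python3 d.py 639.2 -49.9 55.5
```

```text
pos [640.9 -50.2  55.2] rot [-3.129  0.03   1.495] zaxis [-0.015 -0.029 -0.999] w 19.5 delta tool [ 0.2 -1.7 -0.2]
w rack 10417 ctr 461.0 -65.1 size 55.6 128.5 ang 12.2 med [469.4 -55.2  18.5]
w glassL 0
w glassR 2418 ctr 467.8 -95.9 size 23.5 31.1 ang 11.7 med [472.6 -93.5  61. ]
w col+ 8826 ctr 650.8 -1.9 size 33.6 66.8 ang 83.8 med [639.5   2.2  90.6]
w col- 0
w knob 2436 ctr 670.8 -2.0 size 14.5 14.3 ang 85.5 med [ 6.697e+02 -5.000e-01  1.143e+02]
w base 3106 ctr 641.2 -25.3 size 92.4 66.1 ang 85.8 med [637.8 -43.8  10.4]
((641.6011352539062, -50.073150634765625), (31.243268966674805, 19.449684143066406), 85.29351043701172) 92.82037491211548 tcp [640.89146462 -50.23352401  55.23520489]
top plane [-1.58703382e-02 -2.45631430e-02  9.22984866e+01]
pos [640.8 -50.3  55.4] rot [-3.129  0.03   1.495] zaxis [-0.015 -0.029 -0.999] w 19.5 delta tool [ 0.2 -1.7 -0.1]
```

View pics/w6.png

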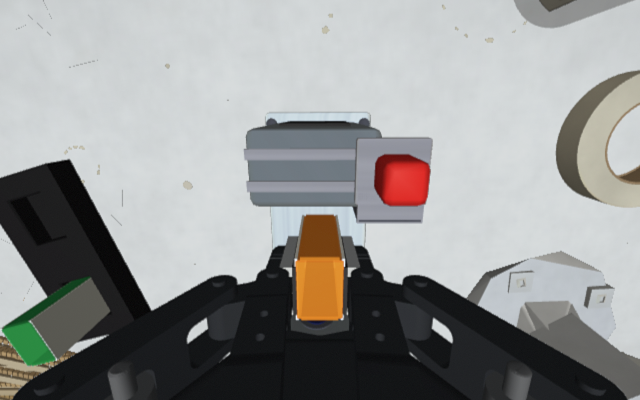

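View pics/scene3.png

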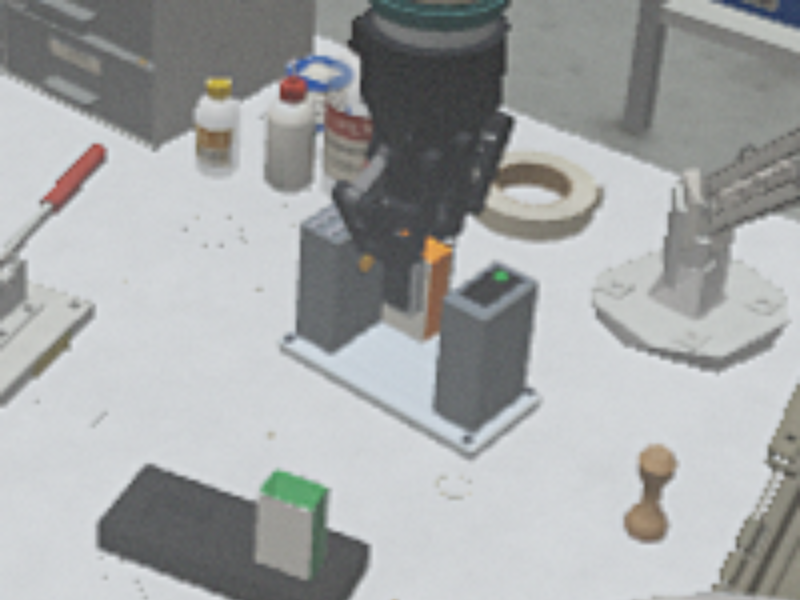

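Request:
send_rows(
  rows=[
    [-1,0,-0.002,0,0],
    [-1,0,-0.001,0,0],
  ],
)

```text
clock: 11.6
eef_pos: [638.2, -50.1, 56.2]
tool_rot: [-3.13, 0.03, 1.495]
force: [0.2, 1.0, -1.3]
width: 19.2
```

```bash
cat > chk.py <<'E'
from cell import *
from fit import *
s=read_state(); p=get_image("wrist"); pickle.dump((p,s),open("w7.pkl","wb")); W=wristcloud(p,s)
hsv=cv2.cvtColor(p["image"],cv2.COLOR_BGR2HSV); m=(hsv[...,0]>8)&(hsv[...,0]<22)&(hsv[...,1]>150)
sub=np.zeros_like(m); sub[205:330,285:360]=1; q=W[m&sub]; q=q[~np.isnan(q).any(1)]
zt=np.percentile(q[:,2],85); t=q[abs(q[:,2]-zt)<4]; print(cv2.minAreaRect(t[:,:2].astype(np.float32)),zt)
s2=read_state(); print(s["eef_pos"],s2["eef_pos"],s2["tool_rot"],s2["width"],s2["force"],s2["clock"],s2["qd"].round(4))
rects(W,"w")
E
python3 chk.py
```

```text
((638.8660278320312, -49.92213439941406), (31.12000846862793, 19.54889488220215), 86.45033264160156) 93.79866694349428
[638.18961908 -50.11691779  56.21395069] [638.02343593 -50.1237996   56.24594335] [-3.13015977  0.03026827  1.49470523] 19.247138453371065 [-0.3220226   0.25063117  0.42286443] 11.65 [ 0.0008  0.006   0.0002 -0.0057  0.0002  0.0033  0.0027]
w rack 10485 ctr 461.1 -65.0 size 56.1 128.4 ang 12.7 med [468.5 -54.1  18.5]
w glassL 0
w glassR 2395 ctr 467.9 -96.0 size 23.8 31.1 ang 12.8 med [472.6 -93.4  61.1]
w col+ 8729 ctr 650.6 -2.2 size 33.6 65.8 ang 85.3 med [639.6   2.2  90.6]
w col- 0
w knob 2402 ctr 670.6 -1.7 size 14.0 14.3 ang 88.0 med [ 6.695e+02 -5.000e-01  1.143e+02]
w base 3226 ctr 641.2 -25.7 size 93.0 66.1 ang 85.7 med [642.7 -44.1  10.4]
```

```bash
python3 -c "
from cell import *
print(finish_job()); s=read_state(); print(s['eef_pos'],s['width'],s['clock'])"
```

```text
the job is handed in; nothing more can be done
None
the job is handed in; nothing more can be done
```

I slid the shutter open against its stop and lifted the amber glass by its frosted faces. I then lowered it into the middle of the gap and handed the job in at about 11.7 s with the glass still held there. The hand-in gives no verdict, so what follows is from my last camera and state checks.

- **Glass position:** its centre was about 0.8 mm off the beam in x, 0.7 mm off mid-gap in y and 1 mm off lens height. These are camera fits, good to a millimetre or two.
- **Glass angle:** it leaned about 0.03 rad, and its polished faces were within about 1° of square to the gate.
- **Grip and contact:** the fingers were 19.2 mm apart on the glass, the arm was almost still, and no contact force showed on the tool.
- **Green glass and bystanders:** the green glass stood unmoved in its pocket. The bottle and stamp looked untouched. The tweezers were not looked at again, but the gripper never went near them.
- **Shutter reading that disagreed:** the cameras showed the knob moving about 26 mm, not the full 28 mm. It now sits about 28 mm along the gate's x from the beam line, the push met the stop at about 30 N, and the lens is uncovered. I took this as fully open, with the knob starting about 2 mm along.
- **Tool tilt:** the tool slowly drifted out of vertical as the arm moved. I corrected most of that by pressing the closed fingers against the knob at its stop.

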